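# Prise open the stuck lid of an enamel tin with a screwdriver

## Robot

A 7-joint arm with a two-finger parallel gripper is mounted at the origin on a cart in front of the work surface, level with it; the furniture and walls round the work are solid. World frame = base frame: x ahead of the robot, y to its left, z up, the work surface at z = 0. Lengths are in m, angles in rad, forces in N, time in s.
With the tool pointing down it reaches from about 0.425 to 0.95 m from the base axis. Payload 4.7 kg.
Tool frame: the origin (TCP) lies midway between the tips of the shut fingers; the grasp point (between the pads) lies 19 mm behind it; z points along the fingers, y is the line along which they close (so a half turn about z gives the same grasp; the last joint's range is limited). The gripper opens to 85 mm and grips with 20 to 120 N. Pads are 22 mm wide; open, the fingers measure 114 mm over their backs; the gripper's body (76 mm by 85 mm) begins 54 mm behind the grasp point. The pads swing forward as they close: fully open they stand 13 mm farther back than shut.
Start: joints at [1.298, 0.469, -0.049, 1.532, 0.024, 1.141, -0.082], TCP at [0.163, -0.655, 0.231] pointing down, gripper open.
Joint ranges: [-2.59, 2.59], [-0.33, 1.99], [-1.39, 1.29], [0.1, 2.45], [-1.04, 4.18], [0.21, 1.99], [-2.66, 2.66]. Speed limits (rad/s): [2.57, 2.57, 3.14, 3.14, 3.14, 3.14, 3.14].

## Interface

Orientations are given as [roll, pitch, yaw] about the fixed x, y, z axes, in that order (R = Rz(yaw) Ry(pitch) Rx(roll)).
In Python, from bench import manip gives the robot as it stands.
- The arm moves only by the tool carry_out, never from a script. Its argument "motion" is a list of rows, each a list of 5 numbers: the finger opening in cm, from 0 to 8.54, then the shift along the tool's x, y, z in cm, then the turn about the tool's z in rad. In form: [[claw, dx, dy, dz, yaw], ...]. A call has 1 to 20 rows; each row is the pose to reach, as a shift and turn from the pose commanded when the call began, along the tool's axes at that moment; what a row does not reach only later rows make up. A row lasts 1/10 s, in which the tool goes at most 50 mm and 8.59 degrees, less where a joint would pass 70% of its speed; a pose out of reach is approached as far as the arm can. A call with a gripper value outside its range is refused whole. The fingers move at their own pace and stop on an object; "grip_force" is the grip in N (left out, the last holds). Time passes only in rows, so rows that repeat a pose let the fingers close. It gives the time, the measured TCP pose, the force, the opening and the grip force at its end, in the units of the state.
- manip.read_state(): the state, without advancing time (a new reading comes with each control period).
- manip.camera(name): name is "side" or "top"; returns the picture (384x512x3 uint8, red, green, blue); there is no depth.
- manip.get_calibration(name): a dict with "vfov" (degrees; the focal length in pixels is half the picture's height over the tangent of half this angle, whatever the lens; pixels are square), "cx", "cy" (the principal point, pixels), "rvec" (rotation vector, rad) and "tvec" (3), from world to camera coordinates, as OpenCV has them. Camera axes: x right, y down, z forward; pixel columns grow to the right and rows downward; lengths in m; the calibration is good to about 2 mm. A picture is of the moment at which its call begins. get_calibration takes no time and is no camera call.
- manip.finish_job(): hands the job in; it is judged then, once.
The state is a dict: "clock": time; "q": joint angles; "joint_velocities": joint speeds; "effort": joint torques, N m; "ee_pos": TCP position; "orientation": TCP orientation; "ft_force": force on the tool from outside, world axes, zero at the start; "torque": the same for the moment, N m; "gripper_width": finger opening in m; "grasp_force": force on a finger pad.
Only numpy, scipy, OpenCV 4.12 (cv2) and the standard library are available. Lean on these libraries where they do the work, as an engineer would, in place of code of your own. Each camera call takes 0.05 s, during which the arm holds its last target. There are 200 camera calls.

## Task

The lid of the blue and white enamel tin is stuck, and the glass vials in it stand right up to the lid but for one gap somewhere behind the slot in the lid's front edge: gently feel for that gap with the tip of the screwdriver, push the tip in under the lid and lever it up with no finger on it. Then swing the lid wide open until it stands about upright on its stiff hinge, lay the screwdriver flat on the worktop clear of the tin, and leave the things around where they are.

Things in the scene. Friction and masses are not known exactly. Their poses are not given: they have to be found in the camera images.
- tin: Blue enamelled tin, 112 (x) x 136 (y) x 74.5 mm high, fixed. Origin under its centre; front with the slot at -x, hinge along y at +x. Walls 3 mm, topped by a rolled steel bead 5 mm thick, centre line at x = +-54.5, y = +-66.5, z = 72 mm. Inside, glass vials stand up to z = 68 mm but for one gap, 16 mm wide in y, from the front wall to x = 0, its mid y anywhere in +-20 mm.
- lid: White flat lid, 3 mm thick, inset in the bead. Origin on the hinge axis; closed, its axes are the tin's, and it spans x = -102.75 to -1.25, y = +-63, z = -2.5 to +0.5 mm. In mid front edge a slot 50 mm wide (y) is cut in to x = -85.75 mm. Opens about its +y axis: the tilt of its z axis is the opening angle, 0 to 1.75 rad. Stiff hinge (0.2 N m): it stays at any angle.
- slot (a point): Centre of the slot in the lid's front edge, at x = -43, y = 0, z = 73 mm of the tin (fixed to it, same axes). From above the slot is 19 mm along x (bead at -52 to lid edge at -33) and 50 mm along y. Where the vials leave a gap, a 6 mm shaft pointing 32 to 60 degrees below level, towards the tin's +x, goes in and under the lid; the front bead is the fulcrum.
- hinge (a point): Middle of the lid's hinge axis, at (52.5, 0, 72.5) mm of the tin, with the tin's axes (hinge along y).
- driver: Screwdriver 198 mm long with a red handle, lying on the worktop, 90 g. Origin at mid-length on its underside; x runs along it towards the tip. Handle from x = -99 to -1 mm, 26 mm wide (y), 24 mm high (z 0 to 24); steel shaft 6 mm thick from x = -1 to the tip at x = +99 mm, its axis at z = 12 mm.
- jam_jar: Jam jar with white lid, 65 mm across, 94 mm high, loose bystander; origin under its centre.
- tomato_tin: Small round food tin, 75 mm across, 58 mm high, loose bystander; origin under its centre.
- spice_jar: Spice jar with dark cap, 41 mm across, 105 mm high, loose bystander; origin under its centre.

How it is judged:
By the outcome, as a careful person would: the job done as asked, in the order asked, and still so for the second after the job is handed in, with the robot touching nothing.
It also fails if it takes over 61 s, if anything falls off the work surface, if the arm or the gripper's body presses on something with over 40 N, if the wrist force passes 120 N, or if a joint passes its speed limit or range.

## Working session

There is one attempt and no reset: what is moved stays moved. The work goes in short steps, Python scripts to look and compute and a tool call to move; the robot and the scene stay as the last step left them, time stands still between calls to the robot, and variables do not carry over. Pictures are saved under pics/ and viewed, at most 10 in all, crops included, and the job is handed in when it is done.

Besides the shell and the picture viewer there is one more tool, called after "Request:" in YAML: its name, and indented under it one key for each argument. carry_out: Moves the arm, as the interface text tells. Its arguments: {"type":"object","properties":{"motion":{"type":"array"},"grip_force":{"type":"number"}},"required":["motion"]}

```bash
ls; mkdir -p pics
python3 - <<'E'
from bench import manip
import cv2
for n in("top","side"):
    im=manip.camera(n); cv2.imwrite(f"pics/{n}0.png",im[:,:,::-1]); print(n,manip.get_calibration(n))
print(manip.read_state())
E
```

```text
pics
top {'vfov': 48.590451918583184, 'cx': 258.1465019950624, 'cy': 194.61813712479852, 'rvec': array([ 2.11425959, -2.14241835,  0.16534805]), 'tvec': array([-0.34518653,  0.5909415 ,  0.90273242])}
side {'vfov': 43.53388507929089, 'cx': 258.9666498716679, 'cy': 188.10542113616293, 'rvec': array([-0.02940328, -2.6993236 ,  1.60016199]), 'tvec': array([0.60553533, 0.2178068 , 0.70525375])}
{'clock': 0.1, 'q': array([ 1.29808654,  0.4693807 , -0.0486215 ,  1.53357843,  0.02409206,
        1.1410085 , -0.08228741]), 'joint_velocities': array([ 1.73813716e-04, -1.70438015e-03,  1.56986129e-05, -2.50031244e-03,
        5.73670786e-04, -9.02377684e-04, -7.74254739e-05]), 'effort': array([-1.14566715e-04, -5.11520183e+01, -4.73731232e-02, -2.38391089e+01,
        1.07741175e-02,  4.36968345e-03,  7.03280548e-06]), 'ee_pos': array([ 0.16284866, -0.65451441,  0.23035134]), 'orientation': array([-3.13980340e+00,  4.35878752e-05,  2.43871895e-01]), 'ft_force': array([0.5170955 , 0.64718842, 0.43036987]), 'torque': array([-0.0345782 ,  0.01053387, -0.01823058]), 'grasp_force': 0.0, 'gripper_width': 0.08533962964851599}
```

View pics/top0.png

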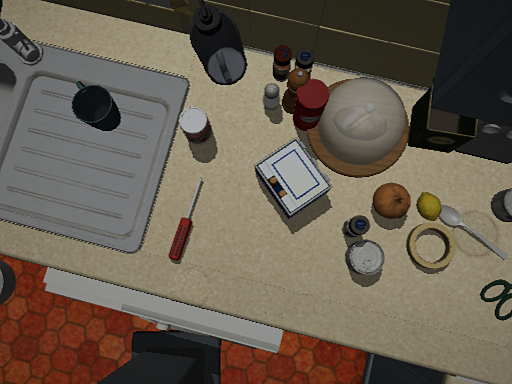

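View pics/side0.png

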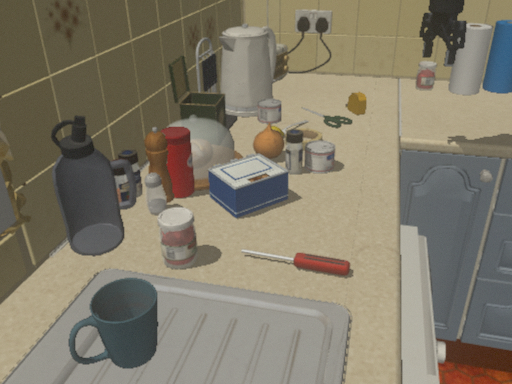

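The top view shows the tin at about (293,178) with its slot on the lower left at about (278,187). The driver runs from the handle at (180,240) to the tip at (200,180), and the jam jar is at (196,125). The side view agrees with this. Next I'll measure.

```bash
cat > h.py <<'E'
from bench import manip
import numpy as np, cv2
from scipy.spatial.transform import Rotation as R
def cam(n):
    c=manip.get_calibration(n); f=192/np.tan(np.radians(c['vfov']/2))
    return f,c['cx'],c['cy'],R.from_rotvec(c['rvec']).as_matrix(),np.array(c['tvec'])
def ray(n,p,z):
    f,cx,cy,r,t=cam(n); o=-r.T@t; d=r.T@np.array([(p[0]-cx)/f,(p[1]-cy)/f,1]); return o+d*(z-o[2])/d[2]
def proj(n,X):
    f,cx,cy,r,t=cam(n); c=r@np.asarray(X)+t; return np.array([cx+f*c[0]/c[2],cy+f*c[1]/c[2]])
E
python3 - <<'E'
from h import *
for n in("top","side"):
    f,cx,cy,r,t=cam(n); print(n,'f',f,'o',-r.T@t,'base px',proj(n,[0,0,0]))
im=cv2.imread("pics/top0.png"); hsv=cv2.cvtColor(im,cv2.COLOR_BGR2HSV)
def big(m,x0,y0,x1,y1):
    k=np.zeros_like(m);k[y0:y1,x0:x1]=m[y0:y1,x0:x1]
    c=max(cv2.findContours(k,cv2.RETR_EXTERNAL,cv2.CHAIN_APPROX_NONE)[0],key=cv2.contourArea); return c
# handle
m=((hsv[...,0]<10)|(hsv[...,0]>170))&(hsv[...,1]>130); m=m.astype(np.uint8)*255
c=big(m,150,200,220,275); r_=cv2.minAreaRect(c); print('handle',r_,[ray('top',p,.012).round(4) for p in cv2.boxPoints(r_)])
# white lid
w=((hsv[...,1]<60)&(hsv[...,2]>150)).astype(np.uint8)*255
b=((hsv[...,0]>100)&(hsv[...,0]<130)&(hsv[...,1]>90)).astype(np.uint8)*255
c=big(cv2.morphologyEx(w|b,cv2.MORPH_CLOSE,np.ones((3,3))),245,130,340,225); print('tin',cv2.minAreaRect(c))
a=cv2.resize(im[130:230,240:345],None,fx=5,fy=5,interpolation=cv2.INTER_CUBIC)
d=cv2.resize(im[165:270,165:220],None,fx=5,fy=5,interpolation=cv2.INTER_CUBIC)
H=max(a.shape[0],d.shape[0]); o=np.zeros((H,a.shape[1]+d.shape[1],3),np.uint8); o[:a.shape[0],:a.shape[1]]=a;o[:d.shape[0],a.shape[1]:]=d
cv2.imwrite("pics/crop.png",o); print(o.shape)
E
```

```text
top f 425.3273511937751 o [ 0.42797628 -0.36363943  0.98381608] base px [ 95.50996691 473.04348099]
side f 480.838635219002 o [0.60615358 0.50550002 0.53716222] base px [671.81774303 336.60505732]
handle ((179.8000030517578, 238.60000610351562), (11.384198188781738, 43.00697326660156), 18.434947967529297) [array([ 0.4513, -0.1455,  0.012 ]), array([ 0.5439, -0.1747,  0.012 ]), array([ 0.5353, -0.1998,  0.012 ]), array([ 0.4429, -0.1702,  0.012 ])]
tin ((291.9999694824219, 176.99996948242188), (93.99998474121094, 93.99998474121094), 90.0)
(525, 800, 3)
```

View pics/crop.png

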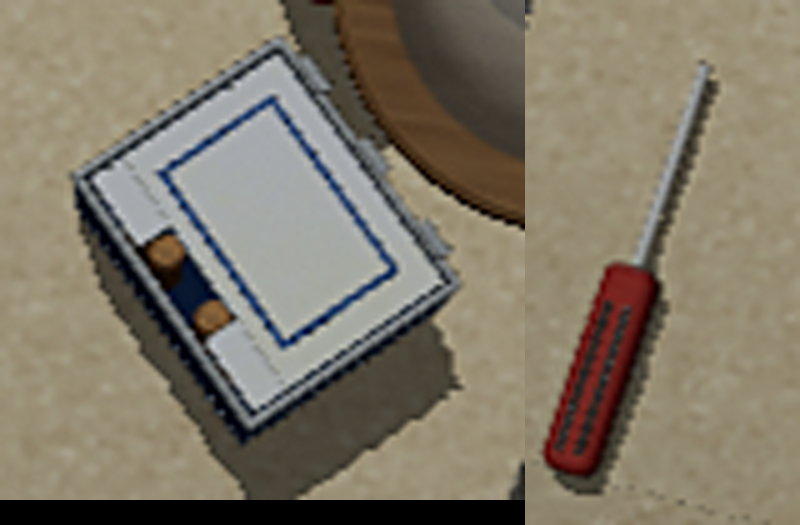

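The crop shows the bead corners at crop (75,177), (283,40), (458,283) and (247,430). The slot is on the left front edge, with corks near (165,255) and (212,318) and a dark opening between them around (190,288). The driver tip is at about (706,66).

Run:
```python
from h import *
P=lambda u,v:(240+(u+.5)/5-.5,130+(v+.5)/5-.5)
cs=[(75,177),(283,40),(458,283),(247,430)]
W=np.array([ray('top',P(*c),.073) for c in cs]); print(W.round(4)); 
for i in range(4): print(np.linalg.norm(W[i]-W[i-1]).round(4),end=' ')
c=W.mean(0); ex=(W[1]+W[2]-W[0]-W[3]); ey=W[0]+W[1]-W[2]-W[3]
yx=np.arctan2(ex[1],ex[0]); yy=np.arctan2(ey[1],ey[0])-np.pi/2; print('\ntin',c,'yaw',yx,yy)
th=(yx+yy)/2; T=np.array([[np.cos(th),np.sin(th)],[-np.sin(th),np.cos(th)]])
loc=lambda p,z:(T@(ray('top',P(*p),z)[:2]-c[:2])*1000).round(1)
for n,p,z in[('slotA',(152,240),.073),('slotB',(228,330),.073),('cork1',(165,248),.068),('c1end',(180,272),.068),('cork2',(212,316),.068),('c2end',(197,303),.068),('gap',(190,290),.068)]: print(n,loc(p,z))
# driver
D=lambda u,v:(165+(u-525+.5)/5-.5,165+(v+.5)/5-.5)
tip=ray('top',D(706,66),.012); butt=ray('top',D(571,468),.012); print('tip',tip,'butt',butt,np.linalg.norm(tip-butt),'yaw',np.arctan2(*(tip-butt)[1::-1]))
for n,p,z in[('jam',(195,117),.094),('tomato',(366,257),.058),('spice',(358,225),.105)]: print(n,ray('top',p,z).round(3))
# side check
for q in [c+[0,0,0]]+list(W): print(proj('side',q).round(0))
```

```text
[[ 0.6481 -0.3463  0.073 ]
 [ 0.7091 -0.4393  0.073 ]
 [ 0.5982 -0.5123  0.073 ]
 [ 0.5352 -0.4191  0.073 ]]
0.1343 0.1112 0.1327 0.1125 
tin [ 0.62266156 -0.42924513  0.073     ] yaw -0.9833129515930993 -0.9929840963935818
slotA [-43.3  24.5]
slotB [-38.5 -27. ]
cork1 [-39.9  19.2]
c1end [-40.6   6.6]
cork2 [-40.1 -17.4]
c2end [-42.2  -9. ]
gap [-41.5  -2.5]
tip [ 0.63406718 -0.21901902  0.012     ] butt [ 0.4488965  -0.15964896  0.012     ] 0.19445560674171763 yaw -0.3102683425758576
jam [ 0.753 -0.217  0.094]
tomato [ 0.445 -0.583  0.058]
spice [ 0.51  -0.559  0.105]
[248. 169.]
[235. 188.]
[208. 168.]
[259. 153.]
[288. 171.]
```

Request:
carry_out:
  motion:
    - [8.5, 4, -4, 0, 0.1]
    - [8.5, 8, -7.6, 0, 0.2]
    - [8.5, 11, -11, 1, 0.3]
    - [8.5, 15, -14, 2, 0.4]
    - [8.5, 18, -17, 4, 0.5]
    - [8.5, 22, -21, 6, 0.554]
    - [8.5, 26, -25, 8, 0.554]
    - [8.5, 30, -28, 10, 0.554]
    - [8.5, 34, -32, 12, 0.554]
    - [8.5, 38, -36, 13, 0.554]
    - [8.5, 42, -39.8, 13, 0.554]
    - [8.5, 42, -39.8, 13, 0.554]
    - [8.5, 42, -39.8, 13, 0.554]
    - [8.5, 42, -39.8, 13, 0.554]
    - [8.5, 42, -39.8, 13, 0.554]
  grip_force: 30

```text
clock: 1.6
ee_pos: [0.4737, -0.1686, 0.1011]
orientation: [3.141, 0.001, -0.312]
ft_force: [-0.4, 0.2, -0.9]
gripper_width: 0.0851
grasp_force: 0.0
```

Request:
carry_out:
  motion:
    - [8.5, 0, -0.16, 3, 0]
    - [8.5, 0, -0.16, 6, 0]
    - [8.5, 0, -0.16, 8.5, 0]
    - [8.5, 0, -0.16, 9.7, 0]
    - [8.5, 0, -0.16, 9.7, 0]
    - [5, 0, -0.16, 9.7, 0]
    - [3, 0, -0.16, 9.7, 0]
    - [1.5, 0, -0.16, 9.7, 0]
    - [1.5, 0, -0.16, 9.7, 0]
    - [1.5, 0, -0.16, 9.7, 0]
    - [1.5, 0, -0.16, 9.7, 0]
    - [1.5, 0, -0.16, 9.7, 0]
    - [1.5, 0, -0.16, 8.7, 0]
    - [1.5, 0, -0.16, 6.7, 0]
    - [1.5, 0, -0.16, 4.7, 0]
    - [1.5, 0, -0.16, 2.7, 0]
    - [1.5, 0, -0.16, 0.7, 0]
    - [1.5, 0, -0.16, 0.7, 0]
    - [1.5, 0, -0.16, 0.7, 0]
  grip_force: 20

```text
clock: 3.5
ee_pos: [0.4748, -0.1659, 0.0945]
orientation: [3.141, -0.0, -0.31]
ft_force: [-0.3, 0.9, -2.5]
gripper_width: 0.0257
grasp_force: 19.8
```

Run:
```python
from h import *
s=manip.read_state(); print(s['torque'],s['ft_force'])
cv2.imwrite("pics/s1.png",cv2.resize(manip.camera('side')[100:300,180:440,::-1],None,fx=3,fy=3))
```

```text
[-0.01656676  0.02073688  0.01152692] [-0.32115034  0.86242164 -2.48255114]
```

View pics/s1.png

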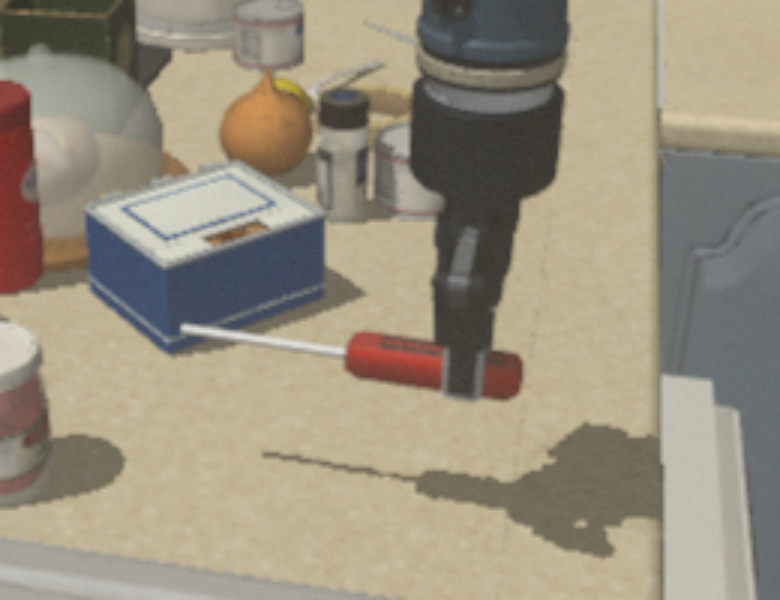

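The driver is held level in the jaws at the butt end of the handle, with its tip at crop (183,328). Since the tool can't tilt, I'll brace the tip against the foot of the tin's front wall and pivot the driver in the pads.

Request:
carry_out:
  motion:
    - [1.5, 0.5, 0.8, 0, 0.1]
    - [1.5, 1, 1.6, 0, 0.2]
    - [1.5, 1.5, 2.4, 0, 0.3]
    - [1.5, 2, 3.2, 0, 0.4]
    - [1.5, 2.6, 4.2, 0, 0.5]
    - [1.5, 3.3, 5.2, 0, 0.6]
    - [1.5, 3.9, 6, 0, 0.678]
    - [1.5, 3.9, 6, 1, 0.678]
    - [1.5, 3.9, 6, 2.5, 0.678]
    - [1.5, 3.9, 6, 4, 0.678]
    - [1.5, 3.9, 6, 5.5, 0.678]
    - [1.5, 3.9, 6, 7, 0.678]
    - [1.5, 3.9, 6, 8, 0.678]
    - [1.5, 3.9, 6, 8.4, 0.678]
    - [1.5, 3.9, 6, 8.4, 0.678]
    - [1.5, 3.9, 6, 8.4, 0.678]

```text
clock: 5.15
ee_pos: [0.4941, -0.235, 0.0105]
orientation: [-3.141, -0.0, -0.988]
ft_force: [0.5, -0.6, -1.2]
gripper_width: 0.0254
grasp_force: 19.8
```

Request:
carry_out:
  motion:
    - [1.5, 0.3, 0, 0, 0]
    - [1.5, 0.5, 0, 0, 0]
    - [1.5, 0.7, 0, 0, 0]
    - [1.5, 0.8, 0, 0, 0]
    - [1.5, 0.8, 0, 0, 0]

```text
clock: 5.65
ee_pos: [0.4984, -0.2419, 0.0104]
orientation: [-3.141, -0.0, -0.988]
ft_force: [-0.6, -0.4, -0.8]
gripper_width: 0.0255
grasp_force: 19.8
```

Request:
carry_out:
  motion:
    - [1.5, 0.15, 0, 0, 0]
    - [1.5, 0.3, 0, 0, 0]
    - [1.5, 0.3, 0, 0, 0]

```text
clock: 5.95
ee_pos: [0.4993, -0.2434, 0.01]
orientation: [3.141, 0.002, -0.988]
ft_force: [-1.0, 1.9, -0.3]
gripper_width: 0.0259
grasp_force: 19.9
```

Request:
carry_out:
  motion:
    - [1.5, 0.15, 0, -0.4, 0]
    - [1.5, 0.2, 0, -0.9, 0]
    - [1.5, 0.25, 0, -1.4, 0]
    - [1.5, 0.3, 0, -1.8, 0]
    - [1.5, 0.4, 0, -2.4, 0]
    - [1.5, 0.5, 0, -3, 0]
    - [1.5, 0.5, 0, -3, 0]

```text
clock: 6.65
ee_pos: [0.5027, -0.2484, 0.0415]
orientation: [-3.141, -0.0, -0.989]
ft_force: [-3.7, 3.7, -0.5]
gripper_width: 0.0253
grasp_force: 20.2
```

Run:
```python
from h import *
s=manip.read_state(); print(s['torque'],s['ft_force'])
cv2.imwrite("pics/s2.png",cv2.resize(manip.camera('side')[100:300,180:440,::-1],None,fx=3,fy=3))
```

```text
[ 0.82075118  0.9747041  -0.23444145] [-3.6769711   3.71686343 -0.52269531]
```

View pics/s2.png

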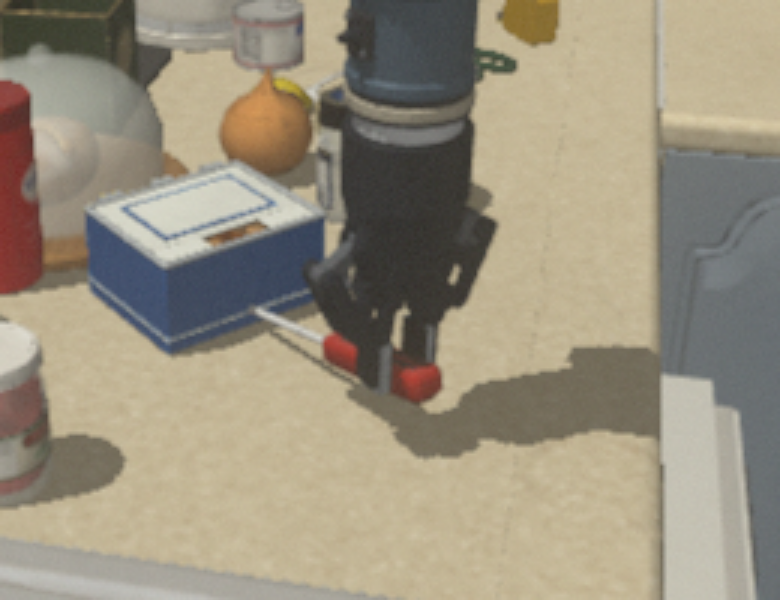

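The tip is braced against the front wall at crop (258,312) and the driver is starting to tilt. I'll continue the arc.

Request:
carry_out:
  motion:
    - [1.5, 0.12, 0, -0.6, 0]
    - [1.5, 0.24, 0, -1.16, 0]
    - [1.5, 0.4, 0, -1.7, 0]
    - [1.5, 0.57, 0, -2.3, 0]
    - [1.5, 0.76, 0, -2.85, 0]
    - [1.5, 0.97, 0, -3.4, 0]
    - [1.5, 1.2, 0, -3.94, 0]
    - [1.5, 1.45, 0, -4.48, 0]
    - [1.5, 1.72, 0, -5, 0]
    - [1.5, 2, 0, -5.52, 0]
    - [1.5, 2.3, 0, -6.02, 0]
    - [1.5, 2.63, 0, -6.52, 0]
    - [1.5, 2.97, 0, -7, 0]
    - [1.5, 3.32, 0, -7.47, 0]
    - [1.5, 3.7, 0, -7.93, 0]
    - [1.5, 4.08, 0, -8.4, 0]
    - [1.5, 4.08, 0, -8.4, 0]

```text
clock: 8.4
ee_pos: [0.5257, -0.2832, 0.1252]
orientation: [-3.141, -0.002, -0.989]
ft_force: [-1.2, 0.7, -1.3]
gripper_width: 0.0255
grasp_force: 20.1
```

Run:
```python
from h import *
s=manip.read_state(); print(s['torque'],s['ft_force'])
a=manip.camera('side')[90:290,180:400,::-1]; b=manip.camera('top')[120:270,190:330,::-1]; 
a=cv2.resize(a,None,fx=2,fy=2);b=cv2.resize(b,None,fx=2.5,fy=2.5); o=np.zeros((400,a.shape[1]+b.shape[1],3),np.uint8);o[:a.shape[0],:a.shape[1]]=a;o[:b.shape[0],a.shape[1]:]=b
cv2.imwrite("pics/s3.png",o);print(o.shape)
```

```text
[ 0.29275614  0.20964459 -0.05599873] [-1.20097506  0.6827504  -1.28362332]
(400, 790, 3)
```

View pics/s3.png

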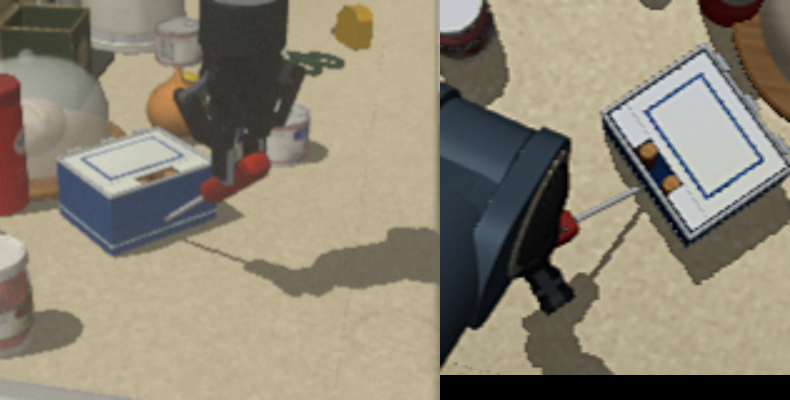

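The tilt worked: in the side half the tip is at about (168,219) and the shaft root at (205,193). In the top half the tip is at (640,188) and the shaft root at (578,218). I'll triangulate both.

```bash
cat >> h.py <<'E'
C=np.array([.6227,-.4292]); TH=-.988
def tri(pt,ps):
    A=[];b=[]
    for n,p in(('top',pt),('side',ps)):
        f,cx,cy,r,t=cam(n); P=np.c_[r,t]; u=[(p[0]-cx)/f,(p[1]-cy)/f]
        for k in(0,1): row=u[k]*P[2]-P[k]; A.append(row[:3]); b.append(-row[3])
    return np.linalg.lstsq(np.array(A),np.array(b),rcond=None)[0]
def tin(X):
    d=np.asarray(X)[:2]-C; c,s=np.cos(TH),np.sin(TH); return np.array([c*d[0]+s*d[1],-s*d[0]+c*d[1],X[2]])*1000
E
python3 - <<'E'
from h import *
S=lambda u,v:(180+u/2,90+v/2); T=lambda u,v:(190+(u-440)/2.5,120+v/2.5)
t=tin(tri(T(640,188),S(168,219))); r=tin(tri(T(578,218),S(205,193))); print(t,r,(t-r),np.linalg.norm(t-r))
d=t-r; print('angle',np.degrees(np.arctan2(-d[2],np.hypot(*d[:2]))),'yaw',np.degrees(np.arctan2(d[1],d[0])))
s=manip.read_state(); p=tin(s['ee_pos']); print('tcp',p, 'tip-tcp',t-p)
E
```

```text
[-59.88048746  -1.15702428  24.83458629] [-124.76358997   -0.83111203   85.10989854] [ 64.88310251  -0.32591225 -60.27531225] 88.56091958104628
angle 42.89120958929736 yaw -0.28779818661833534
tcp [-175.76963835   -0.65185823  124.60336645] tip-tcp [115.88915089  -0.50516604 -99.76878016]
```

Request:
carry_out:
  motion:
    - [1.5, -0.4, 0, 0, 0]
    - [1.5, -0.8, 0, 0, 0]
    - [1.5, -0.8, 0, -1, 0]
    - [1.5, -0.8, 0, -2.5, 0]
    - [1.5, -0.8, 0, -4, 0]
    - [1.5, -0.8, 0, -5.5, 0]
    - [1.5, -0.8, 0, -6.5, 0]
    - [1.5, -0.4, 0, -6.5, 0]
    - [1.5, 0.3, 0, -6.5, 0]
    - [1.5, 0.7, 0, -6.5, 0]
    - [1.5, 0.7, 0, -6.5, 0]
    - [1.5, 0.7, 0, -6.5, 0]
  grip_force: 60

```text
clock: 9.7
ee_pos: [0.5286, -0.2882, 0.1885]
orientation: [3.141, 0.001, -0.988]
ft_force: [0.8, -0.1, -1.1]
gripper_width: 0.0246
grasp_force: 63.8
```

```bash
cat > shot.py <<'E'
from h import *
import sys
s=manip.read_state(); p=tin(s['ee_pos']); print('tcp',p.round(1),'F',s['ft_force'],'M',s['torque'])
a=manip.camera('side')[110:210,195:320,::-1]; b=manip.camera('top')[125:245,220:340,::-1]
a=cv2.resize(a,None,fx=3.2,fy=3.2,interpolation=cv2.INTER_CUBIC);b=cv2.resize(b,None,fx=3.2,fy=3.2,interpolation=cv2.INTER_CUBIC)
o=np.zeros((384,784,3),np.uint8);o[:320,:400]=a;o[:,400:]=b; cv2.imwrite("pics/"+sys.argv[1],o)
E
cat >> h.py <<'E'
S=lambda u,v:(195+(u+.5)/3.2-.5,110+(v+.5)/3.2-.5)
T=lambda u,v:(220+(u-400+.5)/3.2-.5,125+(v+.5)/3.2-.5)
E
python3 shot.py s4.png
```

```text
tcp [-169.5   -1.   188.5] F [ 0.82963909 -0.13400919 -1.08475257] M [-0.0459758  -0.03756319  0.00691515]
```

View pics/s4.png

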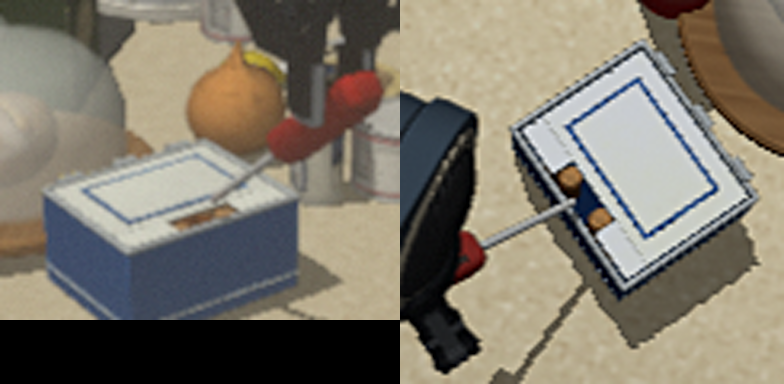

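In the side half the tip is at about (212,203) and the shaft root at (271,158). In the top half the tip is at (577,201), just above the dark gap between the corks, and the shaft root is at (482,248).

Run:
```python
from h import *
t=tin(tri(T(577,201),S(212,203))); r=tin(tri(T(482,248),S(271,158))); d=t-r
print(t.round(1),r.round(1),np.linalg.norm(d),'angle',np.degrees(np.arctan2(-d[2],d[0])))
print('tip-tcp',t-tin(manip.read_state()['ee_pos']))
# side check of tin bead corners: (130,253) front-y? ; (297,200); (44,188)
for u,v in((130,253),(298,201),(44,190)): print(tin(ray('side',S(u,v),.0735)).round(1))
for u,v in((512,130),(636,44),(756,199),(625,296)): print(tin(ray('top',T(u,v),.0735)).round(1))
```

```text
[-48.1  -1.3  83. ] [-119.9    1.2  143.1] 93.66025852288053 angle 39.89053801629465
tip-tcp [ 121.55793419   -0.52445209 -105.815381  ]
[-59.9  69.1  73.5]
[-63.7 -60.2  73.5]
[49.8 69.8 73.5]
[-55.6  66.1  73.5]
[49.7 68.4 73.5]
[ 54.5 -67.   73.5]
[-56.8 -71.4  73.5]
```

Request:
carry_out:
  motion:
    - [1.5, 0, 0, 0.3, 0]
    - [1.5, 0, 0, 0.6, 0]
    - [1.5, 0.15, 0, 0.73, 0]
    - [1.5, 0.3, 0, 0.87, 0]
    - [1.5, 0.45, 0, 1, 0]
    - [1.5, 0.6, 0, 1.14, 0]
    - [1.5, 0.75, 0, 1.28, 0]
    - [1.5, 0.75, 0, 1.28, 0]

```text
clock: 10.6
ee_pos: [0.533, -0.2947, 0.1763]
orientation: [3.141, 0.0, -0.988]
ft_force: [0.1, 0.1, -1.3]
gripper_width: 0.0245
grasp_force: 63.8
```

```bash
python3 shot.py s5.png
```

```text
tcp [-161.7   -0.9  176.3] F [ 0.07723617  0.14716196 -1.27416098] M [0.0451261  0.00262787 0.02501605]
```

Request:
carry_out:
  motion:
    - [1.5, 0.15, 0, 0.13, 0]
    - [1.5, 0.3, 0, 0.27, 0]
    - [1.5, 0.45, 0, 0.4, 0]
    - [1.5, 0.6, 0, 0.54, 0]
    - [1.5, 0.6, 0, 0.54, 0]

```text
clock: 11.2
ee_pos: [0.5363, -0.2997, 0.1708]
orientation: [3.141, 0.0, -0.988]
ft_force: [0.1, -1.4, -0.9]
gripper_width: 0.0247
grasp_force: 63.8
```

Request:
carry_out:
  motion:
    - [1.5, 0.15, 0, 0.13, 0]
    - [1.5, 0.3, 0, 0.27, 0]
    - [1.5, 0.45, 0, 0.4, 0]
    - [1.5, 0.6, 0, 0.54, 0]
    - [1.5, 0.6, 0, 0.54, 0]

```text
clock: 11.7
ee_pos: [0.5396, -0.3047, 0.1654]
orientation: [3.141, 0.0, -0.988]
ft_force: [0.1, 0.8, -0.5]
gripper_width: 0.0247
grasp_force: 63.8
```

```bash
python3 shot.py s6.png
```

```text
tcp [-149.7   -0.9  165.4] F [ 0.14974659  0.82434402 -0.49733472] M [-0.00179977 -0.02688327  0.00125925]
```

View pics/s6.png

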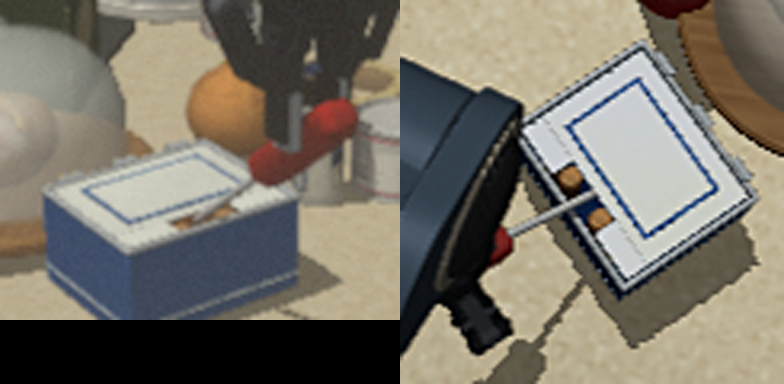

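The tip has gone into the gap between the corks, and the shaft reaches the lid edge at (593,197). There is no contact force. I'll push on under the lid.

Request:
carry_out:
  motion:
    - [1.5, 0.2, 0, 0.18, 0]
    - [1.5, 0.4, 0, 0.36, 0]
    - [1.5, 0.6, 0, 0.54, 0]
    - [1.5, 0.8, 0, 0.72, 0]
    - [1.5, 1, 0, 0.9, 0]
    - [1.5, 1.2, 0, 1.08, 0]
    - [1.5, 1.2, 0, 1.08, 0]

```text
clock: 12.5
ee_pos: [0.5462, -0.3148, 0.1546]
orientation: [3.141, 0.0, -0.988]
ft_force: [0.2, 0.9, -0.9]
gripper_width: 0.0244
grasp_force: 63.8
```

Request:
carry_out:
  motion:
    - [1.5, -0.22, 0, 0.34, 0]
    - [1.5, -0.4, 0, 0.53, 0]
    - [1.5, -0.58, 0, 0.72, 0]
    - [1.5, -0.76, 0, 0.92, 0]
    - [1.5, -0.95, 0, 1.12, 0]
    - [1.5, -1.17, 0, 1.4, 0]
    - [1.5, -1.4, 0, 1.68, 0]
    - [1.5, -1.61, 0, 1.96, 0]
    - [1.5, -1.61, 0, 1.96, 0]
  grip_force: 40

```text
clock: 13.4
ee_pos: [0.5371, -0.3004, 0.1349]
orientation: [3.141, 0.001, -0.988]
ft_force: [0.3, -1.2, 2.5]
gripper_width: 0.0245
grasp_force: 64.4
```

Request:
carry_out:
  motion:
    - [1.5, -0.2, 0, 0.3, 0]
    - [1.5, -0.39, 0, 0.58, 0]
    - [1.5, -0.58, 0, 0.88, 0]
    - [1.5, -0.75, 0, 1.19, 0]
    - [1.5, -0.92, 0, 1.5, 0]
    - [1.5, -1.09, 0, 1.82, 0]
    - [1.5, -1.09, 0, 1.82, 0]

```text
clock: 14.1
ee_pos: [0.5308, -0.2914, 0.1165]
orientation: [3.141, 0.002, -0.988]
ft_force: [0.2, -2.0, 3.8]
gripper_width: 0.0246
grasp_force: 64.7
```

```bash
python3 shot.py s7.png
```

```text
tcp [-165.7   -0.9  116.5] F [ 0.17106874 -2.02314896  3.78266721] M [-0.71922684 -0.27450491 -0.06005324]
```

View pics/s7.png

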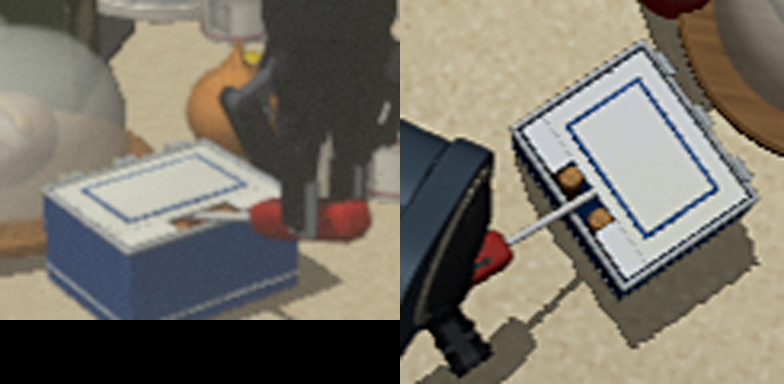

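The driver has pivoted on the bead and its tip is still under the lid edge at (593,197). I'll keep levering.

Request:
carry_out:
  motion:
    - [1.5, -0.22, 0, 0.5, 0]
    - [1.5, -0.41, 0, 0.99, 0]
    - [1.5, -0.52, 0, 1.3, 0]
    - [1.5, -0.64, 0, 1.65, 0]
    - [1.5, -0.75, 0, 2, 0]
    - [1.5, -0.75, 0, 2, 0]

```text
clock: 14.8
ee_pos: [0.5262, -0.2841, 0.0964]
orientation: [3.141, 0.004, -0.988]
ft_force: [-2.7, 2.9, 4.5]
gripper_width: 0.0244
grasp_force: 65.3
```

Request:
carry_out:
  motion:
    - [1.5, -0.12, 0, 0.5, 0]
    - [1.5, -0.23, 0, 1.04, 0]
    - [1.5, -0.3, 0, 1.4, 0]
    - [1.5, -0.34, 0, 1.75, 0]
    - [1.5, -0.38, 0, 2.09, 0]
    - [1.5, -0.38, 0, 2.09, 0]

```text
clock: 15.4
ee_pos: [0.5251, -0.2813, 0.0758]
orientation: [-3.141, 0.002, -0.987]
ft_force: [-1.6, 4.3, 5.8]
gripper_width: 0.0245
grasp_force: 65.6
```

```bash
python3 shot.py s8.png
```

```text
tcp [-1.772e+02 -1.000e-01  7.580e+01] F [-1.55494478  4.30560235  5.8032774 ] M [ 0.38652661 -0.06741202  0.14640949]
```

View pics/s8.png

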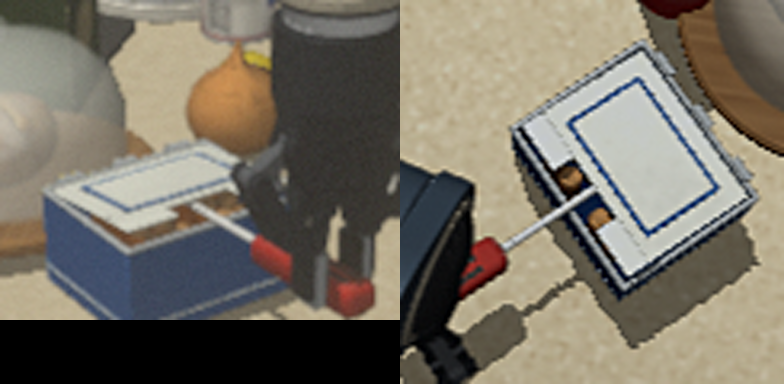

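The lid has popped up along its front edge, and the driver tip is under it at (200,208) in the side half. I'll lever it further.

Request:
carry_out:
  motion:
    - [1.5, -0.03, 0, 0.5, 0]
    - [1.5, -0.06, 0, 1.07, 0]
    - [1.5, -0.05, 0, 1.6, 0]
    - [1.5, -0.03, 0, 2.13, 0]
    - [1.5, 0.04, 0, 2.66, 0]
    - [1.5, 0.11, 0, 3.19, 0]
    - [1.5, 0.21, 0, 3.7, 0]
    - [1.5, 0.32, 0, 4.23, 0]
    - [1.5, 0.32, 0, 4.23, 0]

```text
clock: 16.4
ee_pos: [0.5259, -0.2845, 0.0329]
orientation: [3.14, 0.003, -0.988]
ft_force: [-2.2, 2.8, 2.9]
gripper_width: 0.0247
grasp_force: 66.2
```

Run:
```python
from h import *
s=manip.read_state(); print(tin(s['ee_pos']).round(1))
cv2.imwrite("pics/a_side.png",manip.camera('side')[:,:,::-1]);cv2.imwrite("pics/a_top.png",manip.camera('top')[:,:,::-1])
# predicted px of lid front corners per opening angle
def lidpt(th,x,y):
    X=52.5+x*np.cos(th); z=72.5-x*np.sin(th); c,q=np.cos(TH),np.sin(TH); X/=1000;y/=1000
    return [C[0]+c*X-q*y,C[1]+q*X+c*y,z/1000]
im=cv2.imread('pics/a_top.png');hsv=cv2.cvtColor(im,cv2.COLOR_BGR2HSV)
w=((hsv[...,1]<50)&(hsv[...,2]>150)).astype(np.uint8); k=np.zeros_like(w);k[125:225,250:345]=w[125:225,250:345]
c=max(cv2.findContours(k,0,1)[0],key=cv2.contourArea); ap=cv2.approxPolyDP(c,3,True)[:,0]; print(ap.tolist())
for d in(0,10,15,20,25): print(d,[proj('top',lidpt(np.radians(d),-102.7,y)).round(1).tolist() for y in(63,-63)])
```

```text
[-174.1   -1.2   32.9]
[[295, 137], [271, 154], [262, 155], [255, 164], [261, 161], [270, 173], [279, 173], [290, 189], [284, 193], [294, 207], [332, 186], [327, 185], [296, 141], [287, 143], [298, 140]]
0 [[257.5, 165.2], [290.2, 212.3]]
10 [[258.0, 162.9], [291.3, 210.8]]
15 [[258.7, 161.4], [292.4, 209.7]]
20 [[259.7, 159.7], [293.7, 208.5]]
25 [[261.0, 157.8], [295.4, 207.0]]
```

Request:
carry_out:
  motion:
    - [1.5, 0, 0, 0, 0]
    - [1.5, 0, 0, 0, 0]
    - [1.5, 0.18, 0, -0.5, 0]
    - [1.5, 0.37, 0, -0.94, 0]
    - [1.5, 0.55, 0, -1.3, 0]
    - [1.5, 0.75, 0, -1.62, 0]
    - [1.5, 0.94, 0, -1.94, 0]
    - [1.5, 1.2, 0, -2.25, 0]
    - [1.5, 1.44, 0, -2.55, 0]
    - [1.5, 1.68, 0, -2.82, 0]
    - [1.5, 1.68, 0, -2.82, 0]
  grip_force: 120

```text
clock: 17.6
ee_pos: [0.5366, -0.3002, 0.0626]
orientation: [-3.141, -0.002, -0.989]
ft_force: [-1.1, 1.0, -3.7]
gripper_width: 0.0233
grasp_force: 119.5
```

```bash
cat > lid.py <<'E'
from h import *
import sys
s=manip.read_state(); print(tin(s['ee_pos']).round(1),s['ft_force'])
def lidpt(th,x,y):
    X=(52.5+x*np.cos(th))/1000; z=(72.5-x*np.sin(th))/1000; y=y/1000; c,q=np.cos(TH),np.sin(TH)
    return [C[0]+c*X-q*y,C[1]+q*X+c*y,z]
for n,(y0,y1,x0,x1) in(('top',(110,225,245,350)),('side',(70,200,190,310))):
    im=manip.camera(n)[:,:,::-1].copy(); cv2.imwrite(f"pics/{sys.argv[1]}_{n}.png",im);hsv=cv2.cvtColor(im,cv2.COLOR_BGR2HSV)
    w=((hsv[...,1]<50)&(hsv[...,2]>140)).astype(np.uint8); k=np.zeros_like(w);k[y0:y1,x0:x1]=w[y0:y1,x0:x1]
    c=max(cv2.findContours(k,0,1)[0],key=cv2.contourArea); print(n,cv2.approxPolyDP(c,2.5,True)[:,0].tolist())
    for d in eval(sys.argv[2]): print(d,[proj(n,lidpt(np.radians(d),x,y)).round().astype(int).tolist() for x in(-102.7,-1.2) for y in(63,-63)])
E
python3 lid.py b 30,40,50,60
```

```text
[-155.1   -0.9   62.6] [-1.12326237  1.03535304 -3.6624447 ]
top [[256, 158], [256, 164], [276, 151], [302, 179], [297, 181], [308, 196], [327, 186], [320, 172], [330, 180], [309, 160], [310, 157], [317, 164], [321, 162], [316, 162], [292, 140], [295, 138], [305, 147], [296, 137], [270, 145], [275, 150], [258, 162]]
30 [[263, 156], [297, 205], [295, 140], [329, 186]]
40 [[267, 151], [302, 201], [296, 140], [329, 186]]
50 [[272, 146], [308, 197], [296, 140], [329, 186]]
60 [[278, 141], [315, 192], [296, 140], [329, 186]]
side [[222, 70], [221, 92], [226, 97], [226, 112], [238, 116], [257, 116], [252, 115], [257, 112], [258, 121], [266, 123], [259, 118], [259, 108], [255, 111], [243, 108], [256, 102], [252, 102], [255, 95], [257, 99], [255, 94], [258, 92], [253, 85], [256, 81], [252, 79], [255, 77], [250, 73], [254, 70]]
30 [[231, 161], [281, 146], [211, 168], [259, 154]]
40 [[228, 153], [279, 138], [211, 168], [259, 154]]
50 [[224, 145], [275, 131], [211, 168], [258, 154]]
60 [[220, 138], [271, 124], [211, 168], [258, 154]]
```

The front corners at (270,145) and (308,196) put the lid at about 50°, as planned. I'll continue swinging.

Request:
carry_out:
  motion:
    - [1.5, 0.28, 0, -0.27, 0]
    - [1.5, 0.57, 0, -0.52, 0]
    - [1.5, 0.88, 0, -0.74, 0]
    - [1.5, 1.2, 0, -0.95, 0]
    - [1.5, 1.54, 0, -1.14, 0]
    - [1.5, 1.88, 0, -1.31, 0]
    - [1.5, 2.24, 0, -1.46, 0]
    - [1.5, 2.6, 0, -1.6, 0]
    - [1.5, 2.96, 0, -1.71, 0]
    - [1.5, 3.35, 0, -1.8, 0]
    - [1.5, 3.7, 0, -1.86, 0]
    - [1.5, 4.09, 0, -1.9, 0]
    - [1.5, 4.09, 0, -1.9, 0]
    - [1.5, 4.09, 0, -1.9, 0]

```text
clock: 19.1
ee_pos: [0.5594, -0.3344, 0.0817]
orientation: [-3.141, -0.003, -0.988]
ft_force: [-0.1, 0.4, -1.3]
gripper_width: 0.0232
grasp_force: 119.9
```

```bash
python3 lid.py c 75,80,85,90,95|grep -v "^side"
```

```text
[-114.    -0.6   81.7] [-0.13519897  0.39499864 -1.29138635]
top [[328, 110], [326, 114], [333, 129], [349, 141], [331, 121], [334, 116], [342, 128], [349, 128], [349, 110]]
75 [[289, 132], [326, 184], [296, 140], [329, 186]]
80 [[292, 130], [329, 181], [296, 140], [329, 186]]
85 [[296, 127], [333, 179], [296, 140], [329, 186]]
90 [[300, 125], [337, 176], [296, 140], [329, 186]]
95 [[303, 122], [341, 174], [296, 140], [329, 186]]
75 [[214, 129], [265, 117], [211, 168], [258, 154]]
80 [[212, 127], [262, 115], [211, 168], [258, 154]]
85 [[210, 125], [260, 113], [211, 168], [258, 154]]
90 [[208, 124], [258, 112], [211, 168], [258, 154]]
95 [[206, 123], [255, 111], [211, 168], [258, 154]]
```

```bash
cat > lid2.py <<'E'
from h import *
import sys
a=cv2.imread('pics/side0.png').astype(int);b=cv2.imread(sys.argv[1]+'_side.png').astype(int); d=(abs(a-b).sum(2)>60)
for c in range(202,272,4):
    r=np.where(d[95:175,c])[0]; print((c,95+r.min() if len(r) else None,len(r)),end=' ')
print()
a=cv2.imread('pics/top0.png').astype(int);b=cv2.imread(sys.argv[1]+'_top.png').astype(int); d=(abs(a-b).sum(2)>60).astype(np.uint8); d[:,:285]=0;d[:105]=0;d[220:]=0;d[:,352:]=0
c=max(cv2.findContours(d,0,1)[0],key=cv2.contourArea); print(cv2.approxPolyDP(c,2,True)[:,0].tolist())
E
python3 lid2.py pics/c
```

```text
(202, None, 0) (206, None, 0) (210, np.int64(154), 10) (214, np.int64(167), 5) (218, np.int64(121), 11) (222, np.int64(120), 18) (226, np.int64(126), 18) (230, np.int64(125), 39) (234, np.int64(126), 33) (238, np.int64(125), 46) (242, np.int64(116), 48) (246, np.int64(115), 53) (250, np.int64(113), 60) (254, np.int64(112), 56) (258, np.int64(142), 33) (262, np.int64(95), 77) (266, np.int64(99), 74) (270, np.int64(96), 75) 
[[285, 111], [286, 211], [290, 215], [329, 190], [289, 219], [350, 219], [351, 177], [339, 174], [328, 160], [325, 161], [311, 141], [310, 145], [311, 143], [323, 160], [331, 166], [328, 167], [318, 158], [315, 160], [315, 154], [311, 157], [302, 148], [306, 146], [296, 134], [297, 128], [292, 121], [293, 114]]
```

Both views put the lid at about 90°. Now I'll withdraw the driver and bring it back to its free spot.

Request:
carry_out:
  motion:
    - [1.5, -0.6, 0, 0, 0]
    - [1.5, -2, 0, 0, 0]
    - [1.5, -4, 0, 0, 0]
    - [1.5, -6, 0, 0, 0]
    - [1.5, -8, 0, 0, 0]
    - [1.5, -10, 0, 0, 0]
    - [1.5, -12, 0, 0, 0]
    - [1.5, -14, 0, 0, 0]
    - [1.5, -15.6, 0, 0, 0]
    - [1.5, -16.2, -0.4, 0, -0.12]
    - [1.5, -16.8, -0.8, 0, -0.25]
    - [1.5, -17.4, -1.2, 0, -0.38]
    - [1.5, -18, -1.6, 0, -0.5]
    - [1.5, -18.7, -2, 0, -0.62]
    - [1.5, -18.7, -2, 0, -0.678]
    - [1.5, -18.7, -2, 1, -0.678]
    - [1.5, -18.7, -2, 2.5, -0.678]
    - [1.5, -18.7, -2, 4, -0.678]
    - [1.5, -18.7, -2, 4, -0.678]
  grip_force: 60

```text
clock: 21.1
ee_pos: [0.471, -0.1662, 0.0393]
orientation: [3.141, 0.003, -0.312]
ft_force: [0.9, 0.6, -0.5]
gripper_width: 0.023
grasp_force: 119.9
```

```bash
python3 lid.py d 85,90,95|grep -v "^side"; python3 lid2.py pics/d
python3 - <<'E'
from h import *
for n in('top','side'):
    im=cv2.imread(f'pics/d_{n}.png');hsv=cv2.cvtColor(im,cv2.COLOR_BGR2HSV)
    m=(((hsv[...,0]<8)|(hsv[...,0]>172))&(hsv[...,1]>150)&(hsv[...,2]>60)).astype(np.uint8)
    for c in cv2.findContours(m,0,1)[0]:
        if 100<cv2.contourArea(c)<3000: print(n,cv2.minAreaRect(c))
E
```

```text
[-303.1   18.1   39.3] [ 0.87086678  0.60975001 -0.51170744]
top [[333, 110], [333, 115], [339, 112], [338, 118], [345, 127], [349, 123], [349, 110]]
85 [[296, 127], [333, 179], [296, 140], [329, 186]]
90 [[300, 125], [337, 176], [296, 140], [329, 186]]
95 [[303, 122], [341, 174], [296, 140], [329, 186]]
85 [[210, 125], [260, 113], [211, 168], [258, 154]]
90 [[208, 124], [258, 112], [211, 168], [258, 154]]
95 [[206, 123], [255, 111], [211, 168], [258, 154]]
(202, np.int64(130), 8) (206, np.int64(124), 8) (210, np.int64(123), 15) (214, np.int64(122), 6) (218, np.int64(121), 14) (222, np.int64(120), 26) (226, np.int64(97), 42) (230, np.int64(96), 47) (234, np.int64(95), 36) (238, np.int64(96), 57) (242, np.int64(98), 54) (246, np.int64(102), 54) (250, np.int64(100), 54) (254, np.int64(112), 53) (258, np.int64(146), 27) (262, np.int64(127), 20) (266, np.int64(104), 17) (270, np.int64(162), 13) 
[[285, 111], [286, 210], [291, 214], [328, 189], [326, 194], [333, 207], [316, 219], [349, 219], [351, 177], [340, 175], [328, 160], [325, 161], [311, 141], [309, 143], [321, 158], [332, 167], [3
[... 1165 characters left out ...]
3, 305.435302734375), (13.015828132629395, 43.38609313964844), 40.60129928588867)
top ((30.5, 285.0), (22.0, 29.0), 90.0)
top ((30.238590240478516, 267.7303161621094), (17.971969604492188, 11.208324432373047), 14.931416511535645)
top ((178.19503784179688, 227.01870727539062), (10.564168930053711, 24.155872344970703), 14.931416511535645)
top ((312.7176818847656, 93.82942199707031), (29.71947479248047, 30.044870376586914), 40.60129928588867)
side ((458.0, 376.5), (26.0, 13.0), 0.0)
side ((311.4325256347656, 240.50186157226562), (34.434959411621094, 6.705755233764648), 25.016895294189453)
side ((178.39906311035156, 165.63711547851562), (61.091888427734375, 24.48846435546875), 85.76361083984375)
```

Request:
carry_out:
  motion:
    - [1.5, 0, 0, 0.8, 0]
    - [1.5, 0, 0, 1.6, 0]
    - [1.5, 0, 0, 2.2, 0]
    - [1.5, 0, 0, 2.4, 0]
    - [2.5, 0, 0, 2.4, 0]
    - [2.55, 0, 0, 2.4, 0]
  grip_force: 20

```text
clock: 21.8
ee_pos: [0.4726, -0.1663, 0.0172]
orientation: [3.142, -0.0, -0.31]
ft_force: [0.4, -0.2, -1.8]
gripper_width: 0.0257
grasp_force: 19.4
```

Grip is now 19 N. I'll lower so that the butt on the worktop levels the driver.

Request:
carry_out:
  motion:
    - [2.5, 0, 0, 0.3, 0]
    - [2.5, 0, 0, 0.6, 0]
    - [2.5, 0, 0, 0.9, 0]
    - [2.5, 0, 0, 1.15, 0]
    - [2.5, 0, 0, 1.35, 0]
    - [2.5, 0, 0, 1.35, 0]

```text
clock: 22.4
ee_pos: [0.4767, -0.1677, 0.0055]
orientation: [-3.141, -0.009, -0.31]
ft_force: [3.9, -1.6, 7.3]
gripper_width: 0.0256
grasp_force: 21.9
```

```bash
cat > drv.py <<'E'
from h import *
a=cv2.imread('pics/side0.png'); b=manip.camera('side')[:,:,::-1].copy(); cv2.imwrite('pics/e_side.png',b)
hsv=cv2.cvtColor(b,cv2.COLOR_BGR2HSV)
m=(((hsv[...,0]<8)|(hsv[...,0]>172))&(hsv[...,1]>150)&(hsv[...,2]>60)).astype(np.uint8); m[:200]=0;m[310:]=0
print([cv2.minAreaRect(c) for c in cv2.findContours(m,0,1)[0] if cv2.contourArea(c)>60])
d=(abs(a.astype(int)-b).sum(2)>60).astype(np.uint8)
# shaft: bright grey low-sat pixels near the expected place
g=((hsv[...,1]<45)&(hsv[...,2]>110)).astype(np.uint8); g[:200]=0;g[290:]=0;g[:,:215]=0;g[:,310:]=0
for c in cv2.findContours(g,0,1)[0]:
    if cv2.contourArea(c)>25: print('shaft',cv2.minAreaRect(c),cv2.boundingRect(c))
s=manip.read_state(); p=s['ee_pos']; print(p,s['ft_force'],s['gripper_width'])
for z in(.012,): print('expected flat tip/root px',proj('side',[p[0]+.169*.952,p[1]-.169*.305,z]),proj('side',[p[0]+.07*.952,p[1]-.07*.305,z]))
E
python3 drv.py
```

```text
[((306.98846435546875, 259.04229736328125), (32.10032272338867, 5.876287937164307), 15.255120277404785)]
shaft ((230.5, 286.5), (5.0, 31.0), 90.0) (215, 284, 32, 6)
shaft ((263.4055480957031, 246.8643798828125), (54.56633758544922, 3.907838821411133), 14.534454345703125) (237, 239, 54, 17)
[ 0.47671563 -0.1676399   0.00550515] [ 4.29518257 -1.51264528  7.71096966] 0.025496249867492757
expected flat tip/root px [239.87225417 249.60554478] [292.1211885  258.59486186]
```

Request:
carry_out:
  motion:
    - [2.5, 0, 0, 0.15, 0]
    - [2.6, 0, 0, 0.15, 0]
    - [2.7, 0, 0, 0.1, 0]
    - [3, 0, 0, 0, 0]
    - [4, 0, 0, 0, 0]
    - [6, 0, 0, 0, 0]
    - [8.5, 0, 0, 0, 0]
    - [8.5, 0, 0, 0, 0]
    - [8.5, 0, 0, 0, 0]
    - [8.5, 0, 0, 0, 0]
    - [8.5, 0, 0, -2, 0]
    - [8.5, 0, 0, -5, 0]
    - [8.5, 0, 0, -9, 0]
    - [8.5, 0, 0, -13, 0]
    - [8.5, 0, 0, -17, 0]
    - [8.5, 0, 0, -20, 0]
    - [8.5, 0, 0, -20, 0]
    - [8.5, 0, 0, -20, 0]

```text
clock: 24.25
ee_pos: [0.4724, -0.1663, 0.204]
orientation: [3.141, -0.001, -0.31]
ft_force: [-1.1, 0.3, 0.1]
gripper_width: 0.0845
grasp_force: 0.0
```

```bash
python3 drv.py; python3 lid.py f 85,90,95|grep -v "^side"; python3 lid2.py pics/f
python3 - <<'E'
from h import *
# bystanders: unchanged?
a=cv2.imread('pics/top0.png').astype(int);b=cv2.imread('pics/f_top.png').astype(int)
for n,(x,y) in dict(jam=(196,125),tomato=(365,258),spice=(357,226)).items(): print(n,abs(a-b)[y-18:y+18,x-15:x+15].sum(2).mean())
E
```

```text
[((316.9947204589844, 263.5310363769531), (52.77289581298828, 5.831027984619141), 9.659893035888672)]
shaft ((230.0, 286.5), (30.0, 5.0), 0.0) (215, 284, 31, 6)
shaft ((263.4928894042969, 254.04165649414062), (51.95637512207031, 3.7453649044036865), 9.727579116821289) (238, 249, 52, 12)
[ 0.47172926 -0.16610432  0.20290813] [ 0.2189015   0.23184883 -0.10431306] 0.08532528975377951
expected flat tip/root px [242.56068493 250.04806852] [294.97027199 259.06442375]
[-302.8   18.7  202.9] [ 0.2189015   0.23184883 -0.10431306]
top [[349, 110], [340, 112], [343, 126], [349, 123]]
85 [[296, 127], [333, 179], [296, 140], [329, 186]]
90 [[300, 125], [337, 176], [296, 140], [329, 186]]
95 [[303, 122], [341, 174], [296, 140], [329, 186]]
85 [[210, 125], [260, 113], [211, 168], [258, 154]]
90 [[208, 124], [258, 112], [211, 168], [258, 154]]
95 [[206, 123], [255, 111], [211, 168], [258, 154]]
(202, None, 0) (206, None, 0) (210, np.int64(154), 10) (214, np.int64(123), 6) (218, np.int64(121), 11) (222, np.int64(120), 18) (226, np.int64(126), 20) (230, np.int64(125), 37) (234, np.int64(126), 35) (238, np.int64(125), 48) (242, np.int64(116), 49) (246, np.int64(115), 55) (250, np.int64(113), 58) (254, np.int64(112), 52) (258, np.int64(148), 26) (262, np.int64(157), 18) (266, np.int64(160), 14) (270, np.int64(162), 13) 
[[285, 112], [285, 136], [288, 135], [285, 139], [288, 139], [285, 141], [285, 208], [288, 213], [292, 212], [290, 214], [328, 189], [327, 194], [333, 207], [329, 208], [324, 214], [327, 215], [323, 217], [341, 219], [337, 217], [341, 216], [342, 212], [347, 216], [343, 219], [351, 217], [351, 205], [348, 203], [351, 203], [351, 189], [346, 186], [349, 183], [351, 185], [351, 177], [339, 175], [311, 141], [308, 143], [310, 142], [320, 157], [332, 167], [331, 169], [318, 158], [315, 160], [311, 157], [297, 135], [295, 137], [292, 114]]
jam 50.266666666666666
tomato 49.87407407407407
spice 39.27685185185185
```

```bash
python3 -c "
from bench import manip
print(manip.finish_job())"
```

```text
the job is handed in; nothing more can be done
None
```

I levered the tin's lid up with the screwdriver and swung it to about 90°, and the driver lies flat on the worktop, clear of the tin. I handed the job in at about 24 s without feeling side to side for the gap (I saw it between the corks, and the tip went in with no resistance) and without separately checking that the jars and food tin hadn't moved.

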